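# Lock the drain strainer into the pitcher-rinser tray

## Task

Refit the drain strainer in the rinser tray on the coffee bar: pick up the one with two ears at its foot by its bar handle, lower it with the ears through the two notches of the drain opening until it stands fully down on the bottom, then turn it a quarter turn (either way) so that the ears are locked under the rim. Let go and leave it standing upright; do not move the plain stopper, which has the same handle but no ears.

Things in the scene. Friction and masses are not known exactly. Their poses are not given: they have to be found in the camera images.
- strainer_grip (a point): Drain strainer, loose, upright, 0.16 kg: steel drum 48 mm across, 34 tall; at its foot two opposite flat ears 16 wide, 5 thick, 96 over both tips; on top a black bar handle 46 long, 16 thick, 30 tall, in line with the ears. Point: centre of the bar, 49 mm above the underside; x along bar and ears, y across the bar (grip this way), z up.
- drain (a point): Centre of the tray's drain opening at its plate's top, 20 mm above the counter; x through both notches, z up. Hole 64 mm across, two opposite notches 32 wide, 112 over their ends. Rim 7 thick; floor 17 below the plate's top, 10 mm free under the rim all round: no spring or stop. Fully down, the strainer's bar centre is 32 mm above this point.
- stopper_grip (a point): The plain stopper, to be left alone: loose, the same steel drum and black bar handle as the strainer but with no ears. Point: centre of its bar, 49 mm above its underside; x along the bar, z up.
- tray: Flat steel rinser tray, fixed, 178 x 293 mm, plate 20 mm above the counter, edge 4 mm higher. Origin: on the drain's axis at the counter's height; axes as the drain's. The tray reaches 89 mm to +x, -x and +y and 204 mm to -y, where a low sprayer with a black star (39 mm above the counter) stands 140 mm from the drain.

How it is judged (in metres and radians):
On the way:
1. the strainer has dropped through the notches and stands in the drain (z of strainer_grip in the frame of drain below 0.038 m and horizontal distance between strainer_grip and drain below 0.014 m), for 0.1 s.
At the end, for the whole second after the job is handed in: The strainer stands in the drain opening: within 14 mm of its centre, fully down (bar centre less than 38 mm above the plate), upright within 10 degrees, at rest, its bar and ears turned at least 60 degrees away from the line of the notches (all of step 1 and angle between the x axis of strainer_grip and the x axis of drain, either way round above 1.05 rad and angle between strainer_grip's own z axis and vertical below 0.17 rad and linear speed of strainer below 0.02 m/s); the robot touches nothing.
It fails at once if the plain stopper is moved by more than 30 mm (distance of stopper_grip from where it was at the start of the episode above 0.03 m).
It also fails if it takes over 42 s, if anything falls off the work surface, if the arm or the gripper's body presses on something with over 40 N, if the wrist force passes 120 N, or if a joint passes its speed limit or range.

## Robot

A 6-joint arm with a two-finger parallel gripper is mounted at the origin on the work surface. World frame = base frame: x ahead of the robot, y to its left, z up, the work surface at z = 0. Lengths are in m, angles in degrees, forces in N, time in s.
With the tool pointing down it reaches from about 0.35 to 0.875 m from the base axis. Payload 4.2 kg.
Tool frame: the origin (TCP) lies on the front face of the gripper's body, between the roots of the fingers; the fingertips stand 70 mm ahead of it and the grasp point (between the pads) lies 51 mm ahead of it (r.nose_length is the distance from the TCP to the fingertips, in m); z points along the fingers, y is the direction in which the jaws open and shut (so a half turn about z gives the same grasp; the last joint's range is limited). The gripper opens to 87 mm and grips with 3 to 60 N. Pads are 19 mm wide; open, the fingers measure 117 mm over their backs; the gripper's body (75 mm by 190 mm) begins 51 mm behind the grasp point.
Start: joints at [-52.678, 22.042, 0.453, 0, -68.411, -14.817], TCP at [0.239, -0.577, 0.292] pointing down, gripper open.
Joint ranges: [-179.83, 179.83], [-69.29, 118.12], [-61.27, 80.66], [-181.25, 117.63], [-171.15, -9.14], [-177.46, 177.46]. Speed limits (degrees/s): [159.86, 159.86, 180, 180, 180, 180].

## Interface

Orientations are given as a 3x3 rotation matrix whose columns are the frame's x, y, z axes.
In Python, from station import telemetry, capture, order, r gives the robot as it stands.
- The arm moves only by the tool drive_tool, never from a script. Its argument "series" is a list of rows, each a list of 4 numbers: the shift along the tool's x, y, z as a fraction of full scale, then the turn about the tool's z as a fraction of full scale. In form: [[dx, dy, dz, turn], ...]. A call has 1 to 10 rows; each row is the pose to reach, as a shift and turn from the pose commanded when the call began, along the tool's axes at that moment; what a row does not reach only later rows make up. Full scale, the value 1, is 0.12 m for a shift and 2 rad for a turn. A row lasts 1/8 s, in which the tool goes at most 62.5 mm and 10.7 degrees, less where a joint would pass 70% of its speed; a pose out of reach is approached as far as the arm can. A call with a number of a shift or a turn outside -1 to 1 is refused whole. A call with a gripper value outside its range is refused whole. "fingers" is the finger opening in mm, from 0 to 87, set as the call begins (left out, the last holds). The fingers move at their own pace and stop on an object; the grip force is fixed at half the most. Time passes only in rows, so rows that repeat a pose let the fingers close. It gives the time, the measured TCP pose, the force and the opening at its end, in the units of the state.
- telemetry.sense(): the state, without advancing time (a new reading comes with each control period).
- capture(name): name is "scene" or "top"; returns a dict with "color" (400x640x3 uint8, blue, green, red), "fx", "fy", "cx", "cy" (pixels), "eye" and "attitude" of the camera in the world. Camera axes: x right, y up, looking along -z (the intrinsics and any distortion apply to the point x, -y, -z); pixel columns grow to the right and rows downward; lengths in m; the calibration is good to about 2 mm. A picture is of the moment at which its call begins. There is no depth.
- order.finish_job(): hands the job in, once; it reports no verdict.
The state is a dict: "time_s": time; "joints": joint angles; "joint_velocities": joint speeds; "effort": joint torques, N m; "tcp_pos": TCP position; "ee_rot": TCP orientation; "wrist_force": force on the tool from outside, world axes, zero at the start; "moment": the same for the moment, N m; "gripper_width": opening from 0.0 (shut) to 1.0 (fully open).
Only numpy, scipy, OpenCV 4.12 (cv2) and the standard library are available. Lean on these libraries where they do the work, as an engineer would, in place of code of your own. Each camera call takes 0.05 s, during which the arm holds its last target. There are 200 camera calls.

## Working session

There is one attempt and no reset: what is moved stays moved. The work goes in short steps, Python scripts to look and compute and a tool call to move; the robot and the scene stay as the last step left them, time stands still between calls to the robot, and variables do not carry over. Pictures are saved under pics/ and viewed, about 8 in all and at most 12, crops included, and the job is handed in when it is done.

Besides the shell and the picture viewer there is one more tool, called after "Call:" by a JSON object that holds its "op" and its "data". drive_tool: Moves the arm, as the interface text tells. Shift numbers are shares of 0.12 m and turn numbers shares of 2 rad, none past 1 either way. Its arguments: {"type":"object","properties":{"series":{"type":"array","items":{"type":"array","items":{"type":"number","minimum":-1,"maximum":1}}},"fingers":{"type":"number"}},"required":["series"]}

```bash
mkdir -p pics; ls
python3 - <<'E'
from station import telemetry, capture, order, r
import cv2
s=telemetry.sense();print(s)
for n in("scene","top"):
    c=capture(n);cv2.imwrite(f"pics/{n}0.png",c["color"]);print({k:v for k,v in c.items() if k!="color"})
E
```

```text
pics
{'time_s': 0.0, 'joints': array([-5.26777695e+01,  2.20922376e+01,  3.81140917e-01, -3.09978882e-02,
       -6.84130008e+01, -1.48150788e+01]), 'joint_velocities': array([ 0.05693291, -0.00156356,  0.06646565, -0.07721427, -0.05620531,
       -0.05813596]), 'effort': array([ 2.02179513e-04, -3.90664244e+01,  1.87405318e+01,  4.22008932e+00,
        1.09442265e-02, -1.85817462e-04]), 'tcp_pos': array([ 0.23909251, -0.576972  ,  0.29114799]), 'ee_rot': array([[-9.23908113e-01, -3.82613336e-01, -9.13093233e-04],
       [-3.82614419e-01,  9.23905891e-01,  2.02738113e-03],
       [ 6.79091594e-05,  2.22247651e-03, -9.99997528e-01]]), 'wrist_force': array([-0.51088099,  0.25283759,  0.34331729]), 'moment': array([-0.04540055, -0.02143077,  0.00325343]), 'gripper_width': 0.9996140464103827}
{'fx': 364.08492343362786, 'fy': 364.08492343362786, 'cx': 320.93914297358754, 'cy': 201.48111241649215, 'eye': array([ 0.81477433, -0.37140738,  0.46044028]), 'attitude': array([[ 0.88554123, -0.29000944,  0.36292046],
       [ 0.46455584,  0.54919904, -0.69467135],
       [ 0.00214569,  0.78375694,  0.62106397]])}
{'fx': 368.0808726548043, 'fy': 368.0808726548043, 'cx': 324.93201570005624, 'cy': 201.52735172506712, 'eye': array([0.45918062, 0.10195362, 0.69954053]), 'attitude': array([[-0.01289314,  0.98667779, -0.1621749 ],
       [-0.99972572, -0.00954877,  0.02138456],
       [ 0.0195511 ,  0.16240614,  0.98653028]])}
```

View pics/top0.png

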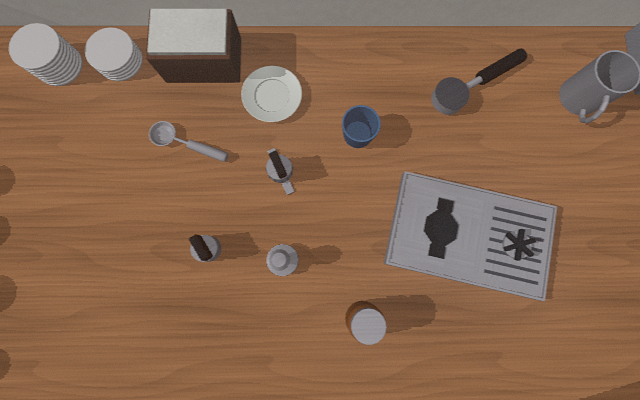

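View pics/scene0.png

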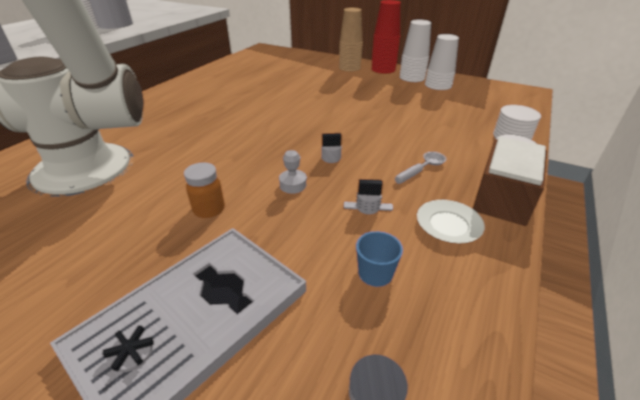

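The top view shows the eared strainer at about (279,165), with an ear at (289,187). The stopper is at (204,247), and the drain at (441,228) with the notches at about (446,203) and (436,254). I'll enlarge these next.

Run:
```python
import cv2,numpy as np
t=cv2.imread("pics/top0.png");s=cv2.imread("pics/scene0.png")
f=lambda im,x,y,w,h,k:cv2.resize(im[y:y+h,x:x+w],(w*k,h*k),interpolation=cv2.INTER_CUBIC)
a=f(t,255,140,50,60,8)   # 400x480
b=f(s,340,170,56,48,7)   #
m=np.zeros((480,800,3),np.uint8);m[:480,:400]=a;m[:336,405:405+392]=b
cv2.imwrite("pics/m1.png",m)
cv2.imwrite("pics/m2.png",f(t,380,165,100,110,5))
```

```text
(no output)
```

View pics/m1.png

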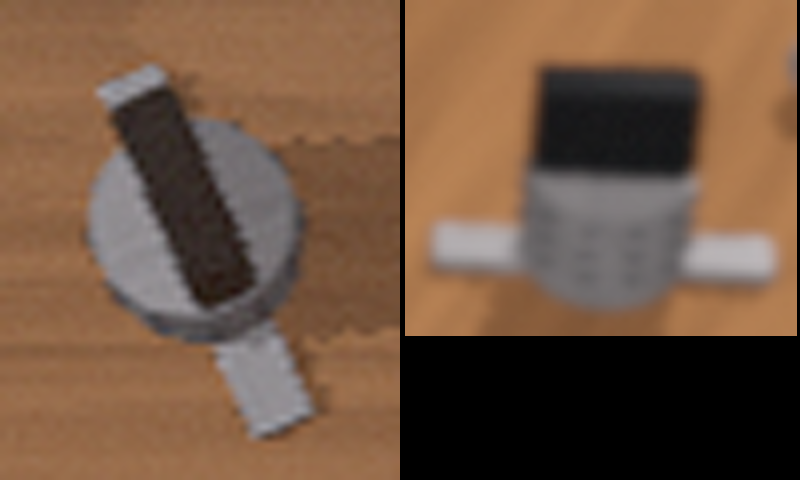

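View pics/m2.png

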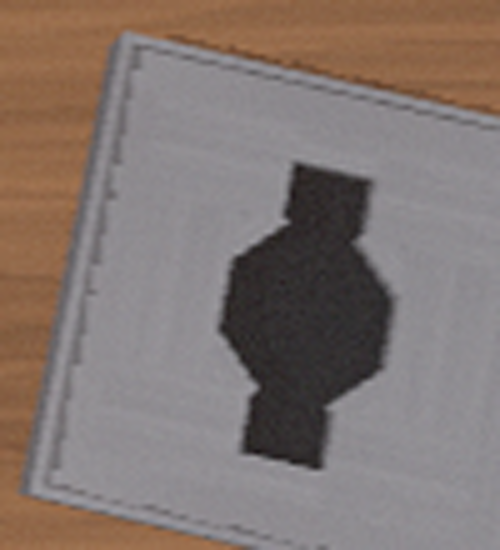

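The crops show, in strainer-crop pixels, ear tips at (126,78) and (282,424) and bar ends at (140,97) and (229,297). In the drain crop the notch end corners are (293,163), (372,181), (242,452) and (322,468).

```bash
cat > h.py <<'E'
import numpy as np
from station import telemetry, capture, order, r
def world(c,uv,z):
    d=c["attitude"]@np.array([(uv[0]-c["cx"])/c["fx"],-(uv[1]-c["cy"])/c["fy"],-1.])
    return c["eye"]+d*(z-c["eye"][2])/d[2]
def proj(c,p):
    q=c["attitude"].T@(np.asarray(p)-c["eye"]); return np.array([c["cx"]-c["fx"]*q[0]/q[2],c["cy"]+c["fy"]*q[1]/q[2]])
def crop(x0,y0,k,u,v): return x0+(u+.5)/k-.5,y0+(v+.5)/k-.5
E
python3 - <<'E'
from h import *
np.set_printoptions(precision=4,suppress=True)
t=capture("top");s=capture("scene")
def rep(n,a,b,):
    d=(b-a)[:2];print(n,(a+b)/2,"len",np.linalg.norm(d),"yaw",np.degrees(np.arctan2(d[1],d[0])))
W=lambda u,v,z:world(t,crop(255,140,8,u,v),z)
rep("ears",W(282,424,.005),W(126,78,.005))
rep("bar",W(229,297,.064),W(140,97,.064))
rep("drumtop x",W(88,215,.034),W(300,222,.034))
rep("drumtop y",W(195,115,.034),W(195,320,.034))
S=lambda u,v,z:world(s,crop(340,170,7,u-405,v),z)
rep("scene ears",S(432,237,.005),S(775,252,.005))
rep("scene bar far/near top edges",S(540,68,.064),S(700,75,.064))
D=lambda u,v:world(t,crop(380,165,5,u,v),.02)
c=[D(*p) for p in [(293,163),(372,181),(242,452),(322,468)]]
rep("drain",(c[2]+c[3])/2,(c[0]+c[1])/2)
rep("w1",c[0],c[1]);rep("w2",c[2],c[3])
rep("hole lr",D(222,300),D(393,325))
T=[world(t,p,.024) for p in [(405,172),(387,264),(545,299),(557,205)]]
for i in range(4): rep("tray",T[i],T[(i+1)%4])
rep("stopper",world(t,(193,238),.064),world(t,(209,258),.064))
m=(c[0]+c[1]+c[2]+c[3])/4;print("drain in scene px",proj(s,m),[proj(s,q) for q in c])
E
```

```text
ears [0.6346 0.1731 0.005 ] len 0.09437292439805352 yaw 23.896887909128523
bar [0.6318 0.1714 0.064 ] len 0.05009399645408589 yaw 23.614151194217833
drumtop x [0.6346 0.1723 0.034 ] len 0.049150396351066016 yaw -92.39466803510811
drumtop y [0.635  0.1721 0.034 ] len 0.04899760932602556 yaw -179.5786417873514
scene ears [0.6358 0.1731 0.005 ] len 0.0972908201256192 yaw 23.820718330937765
scene bar far/near top edges [0.6351 0.1744 0.064 ] len 0.04314216857566956 yaw 23.467180012058368
drain [ 0.5199 -0.1284  0.02  ] len 0.11019473087899061 yaw -13.56298305236734
w1 [ 0.5735 -0.1414  0.02  ] len 0.030394479572322834 yaw -103.64483347236477
w2 [ 0.4664 -0.1155  0.02  ] len 0.02985535866771115 yaw -101.95326942690563
hole lr [ 0.5206 -0.1285  0.02  ] len 0.06426182305031174 yaw -98.97915106674249
tray [ 0.5398 -0.0445  0.024 ] len 0.1761022200570192 yaw 166.49221010448855
tray [ 0.4212 -0.1656  0.024 ] len 0.29090485787451187 yaw -103.09457259997532
tray [ 0.4738 -0.3282  0.024 ] len 0.17616160796064648 yaw -13.764704139438157
tray [ 0.5924 -0.2071  0.024 ] len 0.2916951633887652 yaw 76.91562544787166
stopper [0.4855 0.3004 0.064 ] len 0.04448764795891103 yaw -140.18901288369975
drain in scene px [222.079  285.1668] [array([253.8109, 298.9303]), array([237.1877, 312.3982]), array([208.5891, 261.3652]), array([192.8319, 272.3868])]
```

Both cameras agree:

| Item | x | y | Yaw |
|---|---|---|---|
| Strainer | 0.635 | 0.173 | 23.8° |
| Drain | 0.520 | -0.129 | -13.4° |

The drain's tray outline, notches and hole also agree to within 2 mm. The fingertips must stay above the drum top (34 mm), so I'll grip with the TCP at about z = 0.108. First I transit to above the strainer.

Call:
{"op": "drive_tool", "data": {"series": [[-0.3,0.25,0,0],[-0.6,0.5,0,0],[-0.9,0.75,0,0]], "fingers": 60}}

```text
time_s: 0.57
tcp_pos: [0.3049, -0.4516, 0.292]
ee_rot: [[-0.924, -0.382, -0.0], [-0.382, 0.924, 0.0], [0.0, 0.0, -1.0]]
wrist_force: [0.6, -0.0, 0.4]
gripper_width: 0.749
```

Call:
{"op": "drive_tool", "data": {"series": [[-0.3,0.25,0,0],[-0.6,0.5,0,0],[-0.9,0.75,0,0]]}}

```text
time_s: 0.95
tcp_pos: [0.3703, -0.327, 0.2922]
ee_rot: [[-0.924, -0.383, 0.0], [-0.383, 0.924, 0.0], [-0.0, -0.0, -1.0]]
wrist_force: [0.6, -0.9, -0.3]
gripper_width: 0.69
```

Call:
{"op": "drive_tool", "data": {"series": [[-0.3,0.25,0,0],[-0.6,0.5,0,0],[-0.9,0.75,0,0]]}}

```text
time_s: 1.32
tcp_pos: [0.4356, -0.2025, 0.2923]
ee_rot: [[-0.924, -0.383, 0.0], [-0.383, 0.924, 0.0], [-0.0, -0.0, -1.0]]
wrist_force: [0.4, 0.1, 0.4]
gripper_width: 0.684
```

Call:
{"op": "drive_tool", "data": {"series": [[-0.3,0.25,0,0],[-0.6,0.5,0,0],[-0.9,0.75,0,0]]}}

```text
time_s: 1.7
tcp_pos: [0.501, -0.0779, 0.2923]
ee_rot: [[-0.924, -0.383, 0.0], [-0.383, 0.924, 0.0], [-0.0, -0.0, -1.0]]
wrist_force: [0.2, -0.5, -0.3]
gripper_width: 0.691
```

Call:
{"op": "drive_tool", "data": {"series": [[-0.3,0.25,0,0],[-0.6,0.5,0,0],[-0.9,0.75,0,0]]}}

```text
time_s: 2.08
tcp_pos: [0.5663, 0.0465, 0.2922]
ee_rot: [[-0.924, -0.383, -0.0], [-0.383, 0.924, -0.0], [0.0, 0.0, -1.0]]
wrist_force: [0.7, 0.4, -0.2]
gripper_width: 0.689
```

Call:
{"op": "drive_tool", "data": {"series": [[-0.3,0.25,0,0],[-0.6,0.5,0,0],[-0.9,0.75,0,0],[-0.94,0.76,0.2,-0.011],[-0.94,0.76,0.4,-0.011],[-0.94,0.76,0.4,-0.011],[-0.94,0.76,0.4,-0.011]]}}

```text
time_s: 2.95
tcp_pos: [0.6357, 0.1725, 0.2453]
ee_rot: [[-0.915, -0.403, 0.002], [-0.403, 0.915, 0.0], [-0.001, -0.0, -1.0]]
wrist_force: [-0.5, -0.4, 0.3]
gripper_width: 0.691
```

Call:
{"op": "drive_tool", "data": {"series": [[0,0,0.3,0],[0,0,0.6,0],[0,0,0.8,0],[0,0,0.8,0]]}}

```text
time_s: 3.45
tcp_pos: [0.6348, 0.1721, 0.1477]
ee_rot: [[-0.915, -0.403, -0.002], [-0.403, 0.915, -0.001], [0.002, -0.0, -1.0]]
wrist_force: [0.3, 0.4, 0.9]
gripper_width: 0.687
```

Call:
{"op": "drive_tool", "data": {"series": [[0,0,0.2,0],[0,0,0.33,0],[0,0,0.33,0],[0,0,0.33,0]]}}

```text
time_s: 3.95
tcp_pos: [0.6359, 0.1728, 0.1099]
ee_rot: [[-0.915, -0.403, 0.002], [-0.403, 0.915, 0.001], [-0.002, -0.0, -1.0]]
wrist_force: [-0.2, 0.0, 0.5]
gripper_width: 0.693
```

Run:
```python
from h import *
import cv2
t=capture("top")["color"];s=capture("scene")["color"]
f=lambda im,x,y,w,h,k:cv2.resize(im[y:y+h,x:x+w],(w*k,h*k),interpolation=cv2.INTER_CUBIC)
cv2.imwrite("pics/g1.png",np.hstack([f(s,310,110,130,130,3),f(t,215,100,130,130,3)]))
```

```text
(no output)
```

View pics/g1.png

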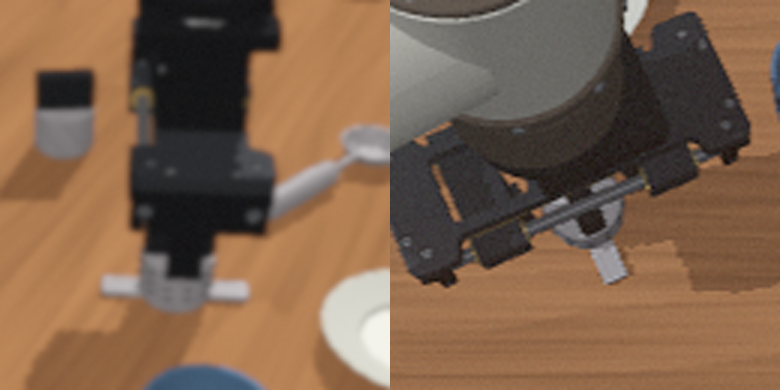

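The gripper straddles the bar, with the ears centred below it at about (175,290) in the left half, and no contact. Closing now.

Call:
{"op": "drive_tool", "data": {"series": [[0,0,0,0],[0,0,0,0],[0,0,0,0],[0,0,0,0],[0,0,0,0],[0,0,0,0],[0,0,0,0],[0,0,0,0]], "fingers": 0}}

```text
time_s: 5.05
tcp_pos: [0.6351, 0.1725, 0.1086]
ee_rot: [[-0.915, -0.403, -0.0], [-0.403, 0.915, -0.0], [0.0, 0.0, -1.0]]
wrist_force: [0.7, -0.4, -0.7]
gripper_width: 0.179
```

Call:
{"op": "drive_tool", "data": {"series": [[0,0,-0.2,0],[0,0,-0.4,0],[0,0,-0.6,0],[0,0,-0.6,0]]}}

```text
time_s: 5.55
tcp_pos: [0.636, 0.1729, 0.1826]
ee_rot: [[-0.915, -0.403, 0.004], [-0.403, 0.915, 0.002], [-0.004, 0.0, -1.0]]
wrist_force: [-0.3, 0.4, -1.2]
gripper_width: 0.183
```

Gripped: the opening is 15.7 mm, which is the bar's thickness. I'll lift more and carry it to the drain, turning world -37°.

Call:
{"op": "drive_tool", "data": {"series": [[0,0,-0.25,0],[0.1,-0.1,-0.5,0],[0.33,-0.33,-0.5,0],[0.57,-0.57,-0.5,0],[0.8,-0.8,-0.5,0],[0.94,-0.95,-0.5,0]]}}

```text
time_s: 6.3
tcp_pos: [0.5766, 0.0212, 0.2393]
ee_rot: [[-0.916, -0.402, -0.003], [-0.402, 0.916, -0.0], [0.002, 0.001, -1.0]]
wrist_force: [0.3, 0.9, -2.5]
gripper_width: 0.186
```

Call:
{"op": "drive_tool", "data": {"series": [[0.2,-0.2,0,0.07],[0.4,-0.4,0,0.14],[0.6,-0.6,0,0.21],[0.8,-0.8,0,0.28],[0.954,-0.963,0.2,0.325],[0.954,-0.963,0.4,0.325],[0.954,-0.963,0.5,0.325],[0.954,-0.963,0.5,0.325],[0.954,-0.963,0.5,0.325]]}}

```text
time_s: 7.42
tcp_pos: [0.5205, -0.1289, 0.1813]
ee_rot: [[-0.973, 0.232, 0.001], [0.232, 0.973, -0.0], [-0.001, 0.0, -1.0]]
wrist_force: [0.2, 0.9, -1.2]
gripper_width: 0.179
```

Run:
```python
from h import *
import cv2
S=telemetry.sense();print(S["tcp_pos"],S["ee_rot"],S["joints"])
t=capture("top")["color"];s=capture("scene")["color"]
f=lambda im,x,y,w,h,k:cv2.resize(im[y:y+h,x:x+w],(w*k,h*k),interpolation=cv2.INTER_CUBIC)
cv2.imwrite("pics/g2.png",np.hstack([f(s,130,160,200,200,2),f(t,360,150,130,130,3)[:400,:390][np.minimum(np.arange(400),389)]]))
```

```text
[ 0.52046883 -0.12888707  0.18131794] [[-9.72693344e-01  2.32089301e-01  1.48849020e-03]
 [ 2.32089252e-01  9.72694472e-01 -2.07641643e-04]
 [-1.49603760e-03  1.43490935e-04 -9.99998871e-01]] [ 3.43838034e+00  1.97534081e+01 -2.07983380e+01  2.23894902e-02
 -4.93638389e+01 -1.06873064e+02]
```

View pics/g2.png

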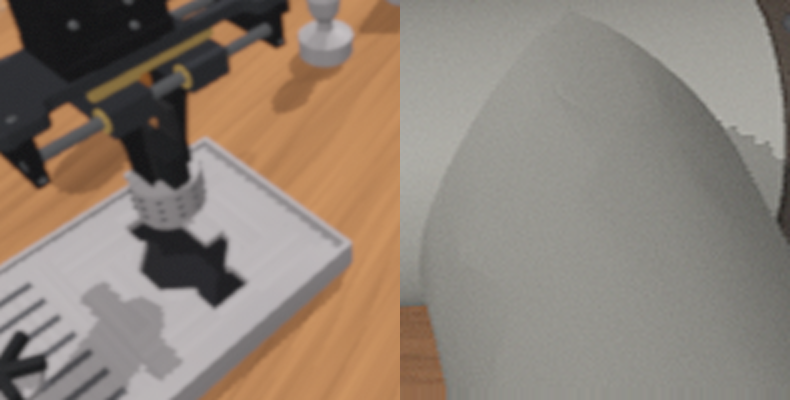

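The held strainer hangs over the drain, drum at about (165,200) in the left crop. Its shadow at (130,330) shows both ears. The TCP is within 1 mm of the drain estimate and its yaw within 0.1°. Lowering now with force checks.

Call:
{"op": "drive_tool", "data": {"series": [[0,0,0.15,0],[0,0,0.3,0],[0,0,0.36,0],[0,0,0.42,0],[0,0,0.42,0]]}}

```text
time_s: 8.15
tcp_pos: [0.5197, -0.1292, 0.1302]
ee_rot: [[-0.972, 0.233, -0.0], [0.233, 0.972, -0.0], [0.0, -0.0, -1.0]]
wrist_force: [0.4, 0.1, -1.7]
gripper_width: 0.178
```

Call:
{"op": "drive_tool", "data": {"series": [[0,0,0.04,0],[0,0,0.08,0],[0,0,0.08,0]]}}

```text
time_s: 8.52
tcp_pos: [0.5194, -0.1292, 0.1203]
ee_rot: [[-0.972, 0.233, -0.001], [0.233, 0.972, -0.0], [0.001, -0.0, -1.0]]
wrist_force: [0.3, 0.5, -1.3]
gripper_width: 0.178
```

The underside is now about 8 mm below the plate's top with no contact, so the ears are in the notches. Lowering the rest of the way.

Call:
{"op": "drive_tool", "data": {"series": [[0,0,0.03,0],[0,0,0.05,0],[0,0,0.065,0],[0,0,0.075,0],[0,0,0.075,0],[0,0,0.075,0]]}}

```text
time_s: 9.28
tcp_pos: [0.5197, -0.1292, 0.1117]
ee_rot: [[-0.972, 0.233, 0.0], [0.233, 0.972, 0.0], [-0.0, 0.0, -1.0]]
wrist_force: [0.6, 0.3, -1.0]
gripper_width: 0.178
```

Call:
{"op": "drive_tool", "data": {"series": [[0,0,0.005,0],[0,0,0.01,0],[0,0,0.01,0],[0,0,0.01,0]]}}

```text
time_s: 9.78
tcp_pos: [0.5198, -0.1293, 0.1115]
ee_rot: [[-0.973, 0.233, 0.0], [0.233, 0.973, -0.0], [-0.001, -0.0, -1.0]]
wrist_force: [-2.5, 0.6, 5.5]
gripper_width: 0.183
```

It has touched the floor, with a 5.5 N upward force at the expected height. Easing off slightly, then making the quarter turn (joint 6 has room in this direction).

Call:
{"op": "drive_tool", "data": {"series": [[0,0,-0.006,-0.05],[0,0,-0.006,-0.13],[0,0,-0.006,-0.21],[0,0,-0.006,-0.29],[0,0,-0.006,-0.37],[0,0,-0.006,-0.45],[0,0,-0.006,-0.53],[0,0,-0.006,-0.61],[0,0,-0.006,-0.69],[0,0,-0.006,-0.77]]}}

```text
time_s: 11.02
tcp_pos: [0.5198, -0.1291, 0.1115]
ee_rot: [[-0.258, -0.966, 0.0], [-0.966, 0.258, 0.0], [-0.0, -0.0, -1.0]]
wrist_force: [-0.4, 1.9, 0.6]
gripper_width: 0.183
```

Call:
{"op": "drive_tool", "data": {"series": [[0,0,0.004,-0.005],[0,0,0.004,-0.01],[0,0,0.004,-0.01],[0,0,0.004,-0.01]]}}

```text
time_s: 11.52
tcp_pos: [0.5199, -0.1291, 0.1115]
ee_rot: [[-0.246, -0.969, 0.001], [-0.969, 0.246, -0.0], [-0.0, -0.001, -1.0]]
wrist_force: [-1.5, 1.8, 5.6]
gripper_width: 0.182
```

The turn went to 89° with no resistance. Releasing, then lifting straight up.

Call:
{"op": "drive_tool", "data": {"series": [[0,0,0,0],[0,0,0,0],[0,0,0,0],[0,0,0,0],[0,0,0,0],[0,0,0,0]], "fingers": 50}}

```text
time_s: 12.28
tcp_pos: [0.5197, -0.1292, 0.1107]
ee_rot: [[-0.244, -0.97, 0.0], [-0.97, 0.244, 0.0], [-0.0, -0.0, -1.0]]
wrist_force: [-0.6, 0.2, 0.8]
gripper_width: 0.571
```

Call:
{"op": "drive_tool", "data": {"series": [[0,0,-0.1,0],[0,0,-0.3,0],[0,0,-0.6,0],[0,0,-1,0]]}}

```text
time_s: 12.78
tcp_pos: [0.5191, -0.1292, 0.2319]
ee_rot: [[-0.244, -0.97, -0.002], [-0.97, 0.244, -0.0], [0.0, 0.002, -1.0]]
wrist_force: [1.1, -0.1, 0.8]
gripper_width: 0.572
```

Call:
{"op": "drive_tool", "data": {"series": [[0.2,0.3,-0.2,0],[0.2,0.6,-0.4,0],[0.2,0.9,-0.4,0],[0.2,0.98,-0.4,0],[0.2,0.98,-0.4,0],[0.2,0.98,-0.4,0]]}}

```text
time_s: 13.52
tcp_pos: [0.4008, -0.1239, 0.2788]
ee_rot: [[-0.243, -0.97, 0.0], [-0.97, 0.243, -0.0], [0.0, -0.0, -1.0]]
wrist_force: [-0.1, 0.4, -1.2]
gripper_width: 0.571
```

Run:
```python
from h import *
import cv2
print(telemetry.sense()["tcp_pos"])
t=capture("top")["color"];s=capture("scene")["color"]
f=lambda im,x,y,w,h,k:cv2.resize(im[y:y+h,x:x+w],(w*k,h*k),interpolation=cv2.INTER_CUBIC)
cv2.imwrite("pics/g3.png",np.hstack([f(s,170,220,100,100,4),f(t,390,178,100,100,4)]))
```

```text
[ 0.40076914 -0.12388802  0.27880897]
```

View pics/g3.png

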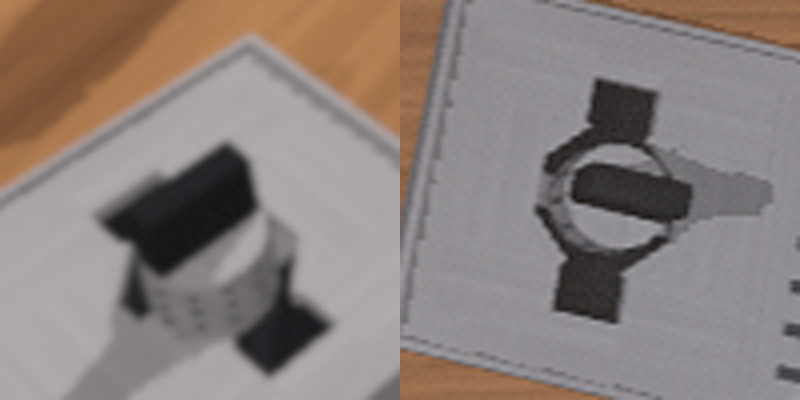

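Both views show the strainer upright in the hole, with both notches empty. The bar runs across the notch line, from about (575,183) to (690,205) in the right crop. I'll check the numbers and hand in.

Run:
```python
from h import *
t=capture("top")
P=lambda u,v,z:world(t,crop(390,178,4,u-400,v),z)
a,b=P(575,183,.067),P(688,203,.067);d=b-a
print((a+b)/2,np.linalg.norm(d),np.degrees(np.arctan2(d[1],d[0])))
print("drum top",(P(558,195,.037)+P(674,195,.037))/2,telemetry.sense()["wrist_force"])
order.finish_job()
```

```text
[ 0.51831137 -0.12382358  0.067     ] 0.04960908068236552 -100.72363454613513
drum top [ 0.52028205 -0.12741595  0.037     ] [ 0.44123698 -1.03793979 -0.15701258]
the job is handed in; nothing more can be done
```

The strainer is standing in the drain with its ears locked under the rim, and I've handed the job in at about 13.6 s of the 42 s allowed. I gripped it by its bar, lowered it with the ears through the notches and turned it about 89°. I then let go and backed the arm well away.

**Fully down:** it touched the floor with about 5.5 N at a tool height of 0.1115 m, against 0.1117 m expected. The gripper turned without resistance.

**Final picture:** the strainer is upright in the hole, both notches are empty, and the bar lies about 87° from the notch line (60° needed).

**Position:** the checks differ a little. The drum's top reads about 2 mm from the drain's centre. The bar reads about 5 mm off, probably because its visible side face makes it look longer (50 mm instead of 46). Both are inside the 14 mm limit.

**Not checked:** I didn't measure the stopper again at the end; the gripper never went near it. The job report gives no verdict.

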